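# Free the child lock and open the spice cupboard

## Task

Open the little spice cupboard on the worktop. First take the spice jar that stands in the way of its door and stand it upright on the round cork mat; then press the child-lock hook down through the gap behind the top edge of the ajar door and, holding it down, bring the door past the catch, and swing the door wide open, about square to the cupboard's front. Leave the door open, the hook sprung back, and the tin, the shaker and the lime where they stand.

Things in the scene. Friction and masses are not known exactly. Their poses are not given: they have to be found in the camera images.
- cupboard: Fixed pale wooden cupboard, 130 deep, 244 wide, 170 high. Origin: on the worktop, middle of its front opening; x points into the cupboard (away from the robot at yaw 0), y left along its front. Turned up to 0.25 rad either way. Roof 10 thick, front edge at x = 0. A white catch plate hangs under the roof, 9 to 15 behind that edge, down to 146 above the worktop.
- door (a joint): Angle of the cupboard's door about its upright hinge at the left end of the front: 0 shut, grows as the right-hand edge swings out to the robot, stop at 1.6. Panel 210 wide, 12 to 15 thick, top level with the roof, a 20 steel knob outside near the free edge, 90 up. Starts ajar at 0.22 to 0.26; the hook stops it at about 0.27. Swings easily and stays where it is left.
- door_hinge (a point): Top end of the door's hinge line, on the plane of the door's inner face, 170 above the worktop. 110 left of the cupboard's middle.
- door_edge (a point): Top corner of the door's free edge, on its inner face, 210 from the hinge line, 170 above the worktop. The line from door_hinge to door_edge is the top of the inner face.
- hook (a joint): Angle of the child-lock hook: a white arm 14 wide, pivoted on the door's inner face 160 from the hinge line, pointing 68 into the cupboard, square to the door; its upright end barb grips behind the catch plate. 0 at rest, grows as it is pressed down, stop at 0.5; springs back. From about 0.14 the barb clears the catch. Pressed 20 from the door it takes 3 to 9 N and 4 to 8 mm of travel.
- hook_pad (a point): Place to press: top of the hook's arm, 21 from the door's inner face, 144 above the worktop at rest, 26 below roof and door top, in the gap between the door's inner face and the roof's front edge (35 to 42 wide there at the start). A tool that holds the arm down here and moves out along the arc about the hinge pushes the door's inner face and carries hook and door along.
- jar_mid (a point): Spice jar with a red cap, 45 in diameter and 106 high, about 0.11 kg, standing on the worktop in front of the door, in its swing. This point lies on its axis, half-way up (53 above its base). z along the axis, up.
- mat_top (a point): Centre of the upper face of the round cork mat, 110 in diameter, 10 thick, fixed to the worktop to the left or right of the cupboard's front.
- tin: Bystander: food tin 75 in diameter, 58 high, on the other side of the cupboard's front from the mat. Origin: centre of its underside.
- shaker: Bystander: salt shaker, 44 in diameter, 90 high, close beside the cupboard's left wall. Origin: centre of its underside.
- lime: Bystander: lime, 55 x 46 x 46, close beside the cupboard's right wall. Origin: underside. (Further right stands a tall black dish rack on posts, its front post about 0.6 ahead of and 0.2 right of the robot's base: keep the arm clear of it.)
Mind the look-alikes: they are no part of the job. Leave any blue or yellow look-alike of the part that bears jar_mid alone. Of the things shaped like the part that bears mat_top, the cork one is meant.

How it is judged:
By the outcome, as a careful person would: the job done as asked, in the order asked, and still so for the second after the job is handed in, with the robot touching nothing.
It also fails if it takes over 64 s, if anything falls off the work surface, if the arm or the gripper's body presses on something with over 40 N, if the wrist force passes 120 N, or if a joint passes its speed limit or range.

## Robot

A 6-joint arm with a two-finger parallel gripper is mounted at the origin on a cart in front of the work surface, level with it; the furniture and walls round the work are solid. World frame = base frame: x ahead of the robot, y to its left, z up, the work surface at z = 0. Lengths are in m, angles in degrees, forces in N, time in s.
With the tool pointing down it reaches from about 0.4 to 0.825 m from the base axis. Payload 7 kg.
Tool frame: the origin (TCP) lies at the very end of the fingers, on their centre line; the grasp point (between the pads) lies 19 mm behind it (ctrl.hold_point_z is the distance from the TCP to the grasp point, in m); z points along the fingers, y is the line along which they close (so a half turn about z gives the same grasp; the last joint's range is limited). The gripper opens to 88 mm and grips with 3 to 60 N. Pads are 19 mm wide; open, the fingers measure 130 mm over their backs; the gripper's body (78 mm by 193 mm) begins 47 mm behind the grasp point.
Start: joints at [-52.477, 20.546, 0.682, 0, -70.136, -16.507], TCP at [0.242, -0.63, 0.227] pointing down, gripper open.
Joint ranges: [-176.03, 176.03], [-82.01, 121.73], [-58.28, 71.71], [-173.87, 95.51], [-174.79, -0.11], [-173.66, 173.66]. Speed limits (degrees/s): [136.94, 136.94, 172.46, 180, 180, 180].

## Interface

Orientations are given as [roll, pitch, yaw] about the fixed x, y, z axes, in that order (R = Rz(yaw) Ry(pitch) Rx(roll)).
In Python, from plant import sensors, viewer, workorder, ctrl gives the robot as it stands.
- The arm moves only by the shell command python3 -m pendant 'ROWS'. ROWS is JSON, a list of rows, each a list of 3 entries, a list of its own where there are three numbers: the opening, from -1 (shut) to 1 (fully open), so that 0 is half open, then the shift along the tool's x, y, z in m, then the turn, a rotation vector about the tool's x, y, z in degrees. A call has 1 to 10 rows; each row is the pose to reach, as a shift and turn from the pose commanded when the call began, along the tool's axes at that moment; what a row does not reach only later rows make up. A row lasts 1/12 s, in which the tool goes at most 41.7 mm and 7.16 degrees, less where a joint would pass 70% of its speed; a pose out of reach is approached as far as the arm can. A call with a gripper value outside its range is refused whole. The fingers move at their own pace and stop on an object; the grip force is fixed at half the most. Time passes only in rows, so rows that repeat a pose let the fingers close. It gives the time, the measured TCP pose, the force, the opening and the grip force at its end, in the units of the state.
- sensors.get_obs(): the state, without advancing time (a new reading comes with each control period).
- viewer.snapshot(name): name is "scene" or "top" or "wrist"; returns the picture (400x640x3 uint8, red, green, blue); there is no depth.
- viewer.camera_params(name): a dict with "fx", "fy", "cx", "cy" (pixels), "extrinsics" (4x4, takes a point from world to camera coordinates). Camera axes: x right, y up, looking along -z (the intrinsics and any distortion apply to the point x, -y, -z); pixel columns grow to the right and rows downward; lengths in m; the calibration is good to about 2 mm. A picture is of the moment at which its call begins: read the wrist's pose just before it. camera_params takes no time and is no camera call; for the wrist camera it gives the pose at the moment of the call.
- workorder.close_job(): hands the job in; it is judged then, once.
The state is a dict: "clock": time; "joint_pos": joint angles; "qvel": joint speeds; "tau": joint torques, N m; "tool_pos": TCP position; "orientation": TCP orientation; "force": force on the tool from outside, world axes, zero at the start; "moment": the same for the moment, N m; "opening": finger opening in m; "gripper_force": force on a finger pad.
Only numpy, scipy, OpenCV 4.12 (cv2) and the standard library are available. Lean on these libraries where they do the work, as an engineer would, in place of code of your own. Each camera call takes 0.05 s, during which the arm holds its last target. There are 200 camera calls.

## Working session

There is one attempt and no reset: what is moved stays moved. The work goes in short steps, Python scripts to look and compute and a shell command to move; the robot and the scene stay as the last step left them, time stands still between calls to the robot, and variables do not carry over. Pictures are saved under pics/ and viewed, at most 10 in all, crops included, and the job is handed in when it is done.

```bash
mkdir -p pics; ls
python3 - <<'E'
from plant import sensors, viewer, ctrl
import cv2, numpy as np, json
o=sensors.get_obs(); print(o)
for n in("scene","top"):
    im=viewer.snapshot(n); cv2.imwrite(f"pics/{n}0.png",im[:,:,::-1]); p=viewer.camera_params(n); print(n,{k:np.round(v,4).tolist() if k!='x' else v for k,v in p.items()})
E
```

```text
pics
{'clock': 0.0, 'joint_pos': array([-5.24792289e+01,  2.05916942e+01,  6.33584218e-01, -2.12807599e-02,
       -7.01353096e+01, -1.65084280e+01]), 'qvel': array([ 0.0544789 , -0.01945893, -0.01945517,  0.00386831,  0.04247725,
       -0.05036948]), 'tau': array([-3.04068762e-04, -5.82717705e+01,  2.93073070e+01,  6.99728519e+00,
        7.17966323e-03, -1.61358962e-04]), 'tool_pos': array([ 0.24185568, -0.62965632,  0.22561467]), 'orientation': array([ 1.79904746e+02, -7.36796776e-03, -1.58994898e+02]), 'force': array([ 0.46261212,  0.39544458, -0.63309181]), 'moment': array([-0.06095185,  0.04979299,  0.00975287]), 'gripper_force': 0.0, 'opening': 0.08769737673577947}
scene {'fx': 417.3103, 'fy': 417.3103, 'cx': 319.7174, 'cy': 202.1846, 'extrinsics': [[-0.4713, -0.882, -0.0027, 0.44], [0.4219, -0.2281, 0.8775, -0.2894], [-0.7745, 0.4124, 0.4796, -0.9443], [0.0, 0.0, 0.0, 1.0]]}
top {'fx': 501.6715, 'fy': 501.6715, 'cx': 321.837, 'cy': 196.4539, 'extrinsics': [[0.0387, -0.9992, -0.0052, 0.1993], [0.9745, 0.0366, 0.2212, -0.5597], [-0.2208, -0.0136, 0.9752, -1.3962], [0.0, 0.0, 0.0, 1.0]]}
```

View pics/scene0.png

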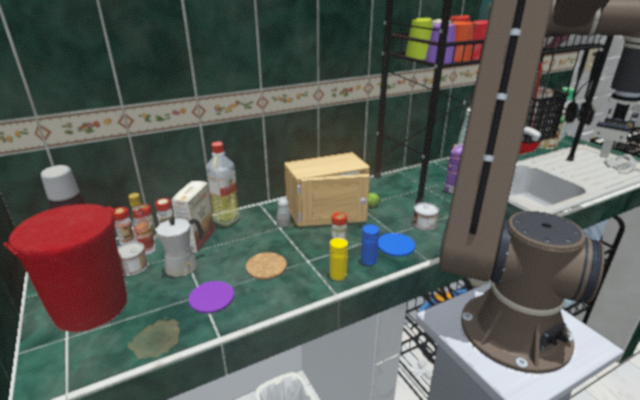

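View pics/top0.png

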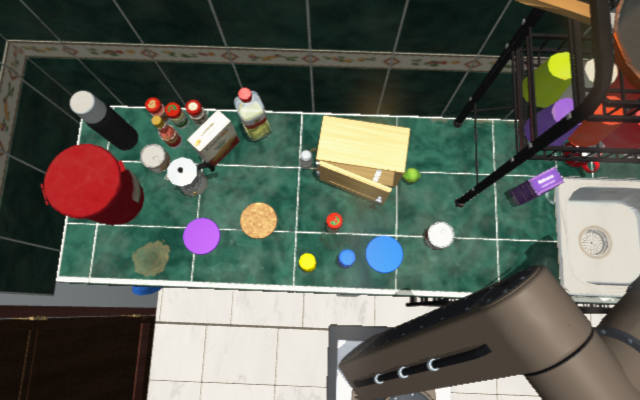

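Pictures: In "top" the red-capped jar in front of the door is at (334,221). Its look-alikes are yellow (307,262), blue (347,258) and the red-capped bottles far left (153–193,105). The cork mat is at (259,220); the other discs are purple (201,236) and blue (384,254). The cupboard is at (365,145), the door edge near (380,200), the tin at (440,236), the shaker at (306,158) and the lime at (411,175). I choose the red-capped jar (334,221) and the cork mat (259,220).

```bash
cat > h.py <<'E'
import numpy as np, cv2
from plant import sensors, viewer
from scipy.spatial.transform import Rotation as R
def unproj(p,u,v,z):
    E=p["extrinsics"]; d=np.array([(u-p["cx"])/p["fx"],-(v-p["cy"])/p["fy"],-1.])
    Rm=E[:3,:3]; c=-Rm.T@E[:3,3]; w=Rm.T@d; return c+w*(z-c[2])/w[2]
def proj(p,X):
    q=p["extrinsics"][:3,:3]@np.asarray(X,float)+p["extrinsics"][:3,3]
    return np.array([p["cx"]-p["fx"]*q[0]/q[2]*1, p["cy"]+p["fy"]*q[1]/q[2]])
def crop(n,name,x,y,w,h,s):
    im=viewer.snapshot(n) ; c=cv2.resize(im[y:y+h,x:x+w],None,fx=s,fy=s,interpolation=cv2.INTER_CUBIC); cv2.imwrite("pics/"+name,c[:,:,::-1])
E
python3 - <<'E'
from h import *
p=viewer.camera_params("top")
print("dist?",p.keys())
for n,u,v,z in[("jar",334,220,.106),("mat",259,220,.01),("roofBL",322,116,.17),("roofBR",410,128,.17),("roofFR",404,172,.17),("roofFL",317,160,.17),("hinge?",319,163,.17),("dooredge",380,198,.17),("tin",440,235,.058),("yellow",307,262,.1),("blue",347,257,.1),("shaker",306,156,.09),("lime",411,175,.025)]:
    X=unproj(p,u,v,z); print(n,X.round(3),proj(p,X).round(1))
crop("top","crop0.png",290,100,140,140,4.2)
E
```

```text
dist? dict_keys(['fx', 'fy', 'cx', 'cy', 'extrinsics'])
jar [0.476 0.183 0.106] [334. 220.]
mat [0.485 0.406 0.01 ] [259. 220.]
roofBL [0.758 0.227 0.17 ] [322. 116.]
roofBR [ 0.731 -0.018  0.17 ] [410. 128.]
roofFR [ 0.604 -0.002  0.17 ] [404. 172.]
roofFL [0.629 0.236 0.17 ] [317. 160.]
hinge? [0.621 0.23  0.17 ] [319. 163.]
dooredge [0.529 0.063 0.17 ] [380. 198.]
tin [ 0.452 -0.122  0.058] [440. 235.]
yellow [0.357 0.254 0.1  ] [307. 262.]
blue [0.375 0.144 0.1  ] [347. 257.]
shaker [0.664 0.271 0.09 ] [306. 156.]
lime [ 0.637 -0.045  0.025] [411. 175.]
```

View pics/crop0.png

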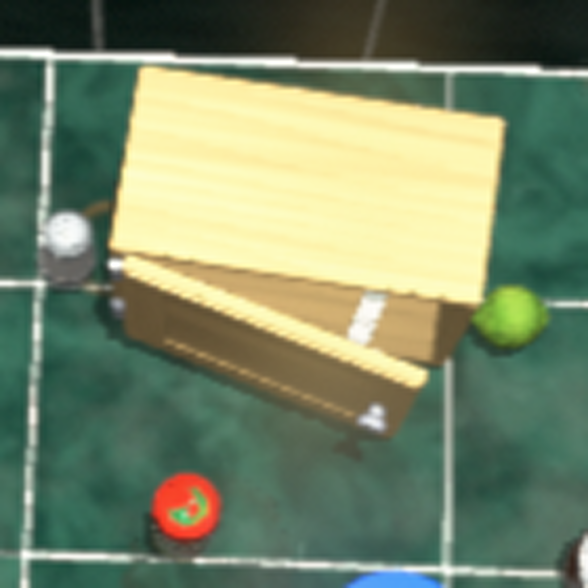

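Crop: the chosen red cap is at crop (187,507), which is about top-picture (334.5,220.7). It stands alone in front of the ajar door. The white hook shows in the gap at crop (368,318). So the choice holds.

```bash
cat >> h.py <<'E'
def go(*T,yaw=None,tilt=180,pos=None):
    "shift (m) and turn (deg) in tool axes from the present pose to world T, pointing down at yaw"
    o=sensors.get_obs(); r=R.from_euler('xyz',o["orientation"],degrees=True)
    t=R.from_euler('xyz',[180,0,yaw],degrees=True)
    print("shift",r.inv().apply(np.array(T)-o["tool_pos"]).round(4),"turn",(r.inv()*t).as_rotvec(degrees=True).round(1))
E
python3 - <<'E'
from h import *
go(.38,-.25,.26,yaw=-99)
p=viewer.camera_params("top")
for n,u,v in[("FL",290+110/4.2,100+248/4.2),("FR",290+483/4.2,100+303/4.2),("BL",290+140/4.2,100+67/4.2),("BR",290+503/4.2,100+120/4.2),("dh",290+125/4.2,100+257/4.2),("de",290+427/4.2,100+375/4.2)]:
    print(n,unproj(p,u,v,.17).round(4))
print("hook",unproj(p,290+368/4.2,100+318/4.2,.144).round(4))
E
```

```text
shift [-0.2651  0.305  -0.0338] turn [  0.1   0.  -60. ]
FL [0.6318 0.2385 0.17  ]
FR [ 0.6037 -0.0043  0.17  ]
BL [0.758  0.2237 0.17  ]
BR [ 0.7295 -0.0172  0.17  ]
dh [0.6261 0.2285 0.17  ]
de [0.5544 0.0315 0.17  ]
hook [0.598  0.0673 0.144 ]
```

```bash
R='x'; python3 -m pendant '[[1,[-0.265,0.305,-0.034],[0,0,-60]],[1,[-0.265,0.305,-0.034],[0,0,-60]],[1,[-0.265,0.305,-0.034],[0,0,-60]],[1,[-0.265,0.305,-0.034],[0,0,-60]],[1,[-0.265,0.305,-0.034],[0,0,-60]],[1,[-0.265,0.305,-0.034],[0,0,-60]],[1,[-0.265,0.305,-0.034],[0,0,-60]],[1,[-0.265,0.305,-0.034],[0,0,-60]],[1,[-0.265,0.305,-0.034],[0,0,-60]],[1,[-0.265,0.305,-0.034],[0,0,-60]]]'; python3 -c "
from h import *
go(.45,.13,.26,yaw=-35)"
```

```text
clock: 0.98
tool_pos: [0.3804, -0.2478, 0.261]
orientation: [-179.9, 0.0, -98.7]
force: [0.9, 0.3, 0.2]
opening: 0.0883
gripper_force: 0.0
shift [-0.384  -0.0114  0.0012] turn [ -0.1  -0.  -63.7]
```

```bash
python3 -m pendant '[[1,[-0.384,-0.011,0],[0,0,-64]],[1,[-0.384,-0.011,0],[0,0,-64]],[1,[-0.384,-0.011,0],[0,0,-64]],[1,[-0.384,-0.011,0],[0,0,-64]],[1,[-0.384,-0.011,0],[0,0,-64]],[1,[-0.384,-0.011,0],[0,0,-64]],[1,[-0.384,-0.011,0],[0,0,-64]],[1,[-0.384,-0.011,0],[0,0,-64]],[1,[-0.384,-0.011,0],[0,0,-64]],[1,[-0.384,-0.011,0],[0,0,-64]]]'; python3 -c "
from h import *
go(.476,.183,.20,yaw=0)
p=viewer.camera_params('wrist');im=viewer.snapshot('wrist');cv2.imwrite('pics/w0.png',im[:,:,::-1]);np.save('w0.npy',np.array([p],dtype=object))
print(proj(p,[.476,.183,.106]),proj(p,[.476,.183,0]),p['extrinsics'].round(3).tolist())"
```

```text
clock: 1.82
tool_pos: [0.4517, 0.132, 0.2603]
orientation: [-180.0, -0.0, -34.4]
force: [1.3, -0.3, 0.0]
opening: 0.0879
gripper_force: 0.0
shift [-0.0088 -0.0558  0.0604] turn [ -0.   -0.  -34.4]
[263.27197545 195.24634319] [276.86119283 173.23016835] [[-0.565, -0.825, 0.0, 0.363], [0.789, -0.54, -0.293, -0.239], [0.242, -0.165, 0.956, -0.512], [0.0, 0.0, 0.0, 1.0]]
```

View pics/w0.png

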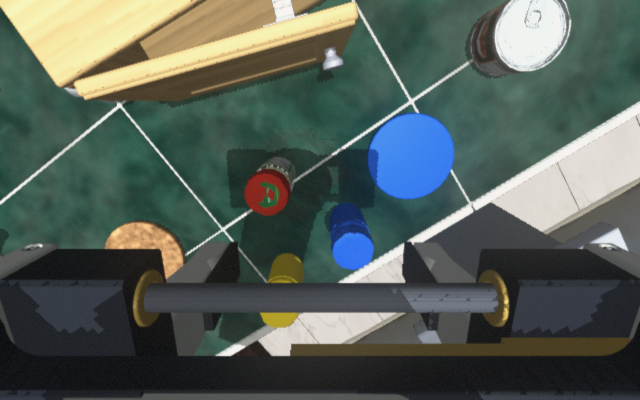

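The wrist picture shows the red cap centred at (267,193), within about 4 px of the prediction. The jar stands clear of blue (350,240) and yellow (285,285). The door and knob are at the top, around (330,58).

```bash
python3 -c "
from h import *
p=viewer.camera_params('wrist'); X=unproj(p,267,193,.106); print(X.round(4)); go(X[0],X[1],.15,yaw=0)"
```

```text
[0.4757 0.1775 0.106 ]
shift [-0.0064 -0.0519  0.1101] turn [  0.    0.  -34.7]
```

```bash
python3 -m pendant '[[1,[-0.007,-0.053,0.05],[0,0,-34.5]],[1,[-0.007,-0.053,0.05],[0,0,-34.5]],[1,[-0.007,-0.053,0.05],[0,0,-34.5]],[1,[-0.007,-0.053,0.1],[0,0,-34.5]],[1,[-0.007,-0.053,0.11],[0,0,-34.5]],[1,[-0.007,-0.053,0.11],[0,0,-34.5]],[1,[-0.007,-0.053,0.11],[0,0,-34.5]]]' && python3 -m pendant '[[1,[0,0,0.03],[0,0,0]],[1,[0,0,0.06],[0,0,0]],[1,[0,0,0.085],[0,0,0]],[1,[0,0,0.095],[0,0,0]],[1,[0,0,0.095],[0,0,0]],[-1,[0,0,0.095],[0,0,0]],[-1,[0,0,0.095],[0,0,0]],[-1,[0,0,0.095],[0,0,0]],[-1,[0,0,0.095],[0,0,0]],[-1,[0,0,0.095],[0,0,0]]]' && python3 -m pendant '[[-1,[0,0,0],[0,0,0]],[-1,[0,0,0],[0,0,0]],[-1,[0,0,0],[0,0,0]]]'; python3 -c "
from h import *
crop('wrist','w1.png',0,0,640,400,1)"
```

```text
clock: 2.45
tool_pos: [0.4752, 0.174, 0.1502]
orientation: [179.9, 0.1, -0.7]
force: [0.2, -0.3, 0.3]
opening: 0.0874
gripper_force: 0.0
clock: 3.28
tool_pos: [0.476, 0.1751, 0.0566]
orientation: [-179.9, -0.1, -0.5]
force: [0.2, 0.2, -0.1]
opening: 0.0595
gripper_force: 0.0
clock: 3.53
tool_pos: [0.4758, 0.1749, 0.0558]
orientation: [-180.0, -0.0, -0.5]
force: [-0.3, 0.5, 1.7]
opening: 0.0439
gripper_force: 29.9
```

View pics/w1.png

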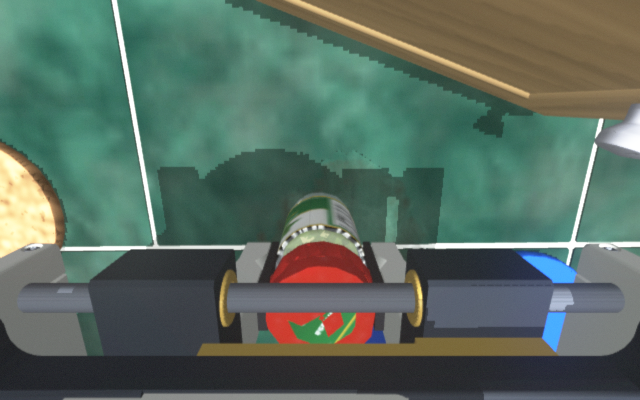

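Wrist picture: the red-capped jar sits centred between the pads at (320,300), gripped at 44 mm with 30 N. The cork mat shows at the left edge (0–60,200).

```bash
python3 -m pendant '[[-1,[0,0,-0.03],[0,0,0]],[-1,[0,0,-0.06],[0,0,0]],[-1,[0.002,-0.03,-0.07],[0,0,0]],[-1,[0.004,-0.065,-0.07],[0,0,0]],[-1,[0.005,-0.10,-0.07],[0,0,0]],[-1,[0.007,-0.135,-0.07],[0,0,0]],[-1,[0.008,-0.17,-0.07],[0,0,0]],[-1,[0.009,-0.20,-0.07],[0,0,0]],[-1,[0.009,-0.222,-0.07],[0,0,0]],[-1,[0.009,-0.231,-0.07],[0,0,0]]]' && python3 -m pendant '[[-1,[0,0,0.02],[0,0,0]],[-1,[0,0,0.04],[0,0,0]],[-1,[0,0,0.05],[0,0,0]],[-1,[0,0,0.056],[0,0,0]],[-1,[0,0,0.058],[0,0,0]],[-1,[0,0,0.059],[0,0,0]]]'; python3 -c "
from h import *
crop('top','t1.png',220,100,220,180,3)
o=sensors.get_obs();print(o['force'],o['gripper_force'])"
```

```text
clock: 4.42
tool_pos: [0.4861, 0.4082, 0.1246]
orientation: [180.0, 0.0, -0.4]
force: [0.7, 0.9, -1.1]
opening: 0.044
gripper_force: 29.9
clock: 4.92
tool_pos: [0.4867, 0.4054, 0.0667]
orientation: [180.0, -0.0, -0.5]
force: [0.3, -0.1, -0.7]
opening: 0.0439
gripper_force: 29.9
[ 0.14327589 -0.47875102 -1.28657687] 29.90820726379752
```

View pics/t1.png

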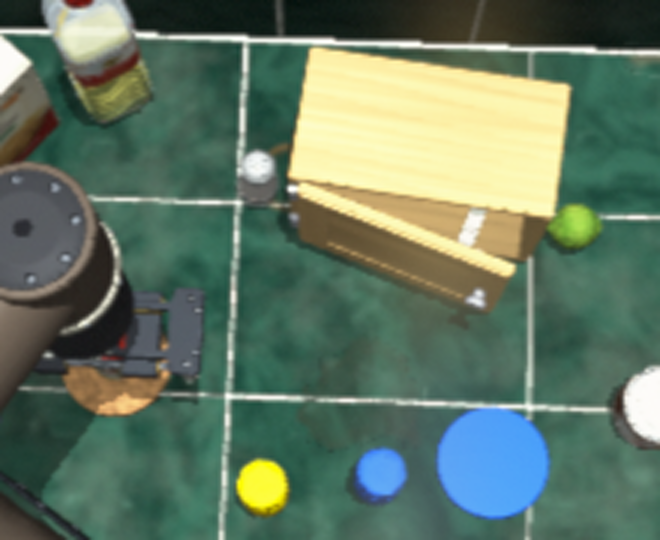

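Top picture: the jar is held over the cork mat at crop (115,360), and the door, shaker (258,170) and lime (575,226) are unmoved. I lower to contact and release.

```bash
python3 -m pendant '[[-1,[0,0,0.001],[0,0,0]],[-1,[0,0,0.0015],[0,0,0]],[-1,[0,0,0.0015],[0,0,0]]]' && python3 -m pendant '[[-0.4,[0,0,0],[0,0,0]],[0.2,[0,0,0],[0,0,0]],[0.6,[0,0,0],[0,0,0]],[1,[0,0,0],[0,0,0]],[1,[0,0,0],[0,0,0]],[1,[0,0,-0.02],[0,0,0]],[1,[0,0,-0.05],[0,0,0]],[1,[0,0,-0.09],[0,0,0]],[1,[0,0,-0.13],[0,0,0]],[1,[0,0,-0.16],[0,0,0]]]'; python3 -c "
from h import *
p=viewer.camera_params('top')
im=viewer.snapshot('wrist');cv2.imwrite('pics/w2.png',im[:,:,::-1])
# door geometry
h=np.array([.6261,.2285]);e=np.array([.5544,.0315]);d=(e-h)/np.linalg.norm(e-h)
n=np.array([-d[1],d[0]]); n=n if n[0]>0 else -n
P=h+.16*d+.021*n; print('pad',P,'n',n,'d',d,'yaw',np.degrees(np.arctan2(n[1],n[0])))
go(*P,.215,yaw=-20)"
```

```text
clock: 5.22
tool_pos: [0.4869, 0.4059, 0.0659]
orientation: [-179.9, -0.1, -0.5]
force: [0.8, 0.6, 0.1]
opening: 0.0443
gripper_force: 29.9
clock: 6.05
tool_pos: [0.487, 0.4059, 0.2287]
orientation: [-179.9, -0.1, -0.5]
force: [1.1, 0.6, -0.5]
opening: 0.0873
gripper_force: 0.0
pad [0.59111183 0.07096642] n [ 0.9396959  -0.34201115] d [-0.34201115 -0.9396959 ] yaw -19.99945139294537
shift [0.1043 0.336  0.0184] turn [-0.5 -0.4 19.6]
```

View pics/w2.png

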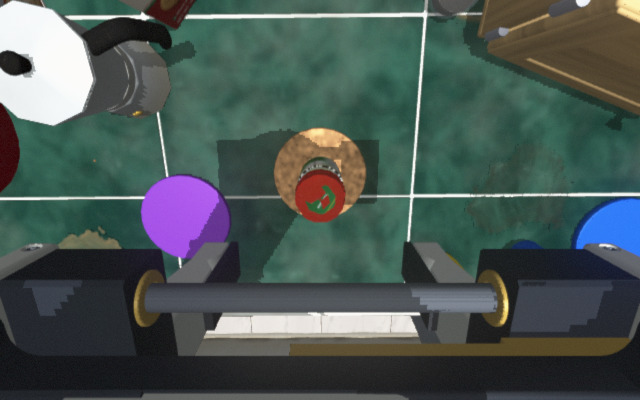

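The wrist picture shows the jar upright and centred on the cork mat, cap at (320,195) and mat at (320,172). Next I look at the hook from close by.

```bash
python3 -m pendant '[[-1,[0.043,0.316,-0.03],[0,0,19.5]],[-1,[0.043,0.316,-0.03],[0,0,19.5]],[-1,[0.043,0.316,-0.03],[0,0,19.5]],[-1,[0.043,0.316,-0.03],[0,0,19.5]],[-1,[0.043,0.316,-0.03],[0,0,19.5]],[-1,[0.043,0.316,-0.03],[0,0,19.5]],[-1,[0.043,0.316,-0.03],[0,0,19.5]],[-1,[0.043,0.316,-0.03],[0,0,19.5]],[-1,[0.043,0.316,-0.03],[0,0,19.5]],[-1,[0.043,0.316,-0.03],[0,0,19.5]]]'; python3 -c "
from h import *
p=viewer.camera_params('wrist'); im=viewer.snapshot('wrist');cv2.imwrite('pics/w3.png',im[:,:,::-1])
for X in([.5911,.071,.144],[.6261,.2285,.17],[.5544,.0315,.17],[.6037,-.0043,.17],sensors.get_obs()['tool_pos']): print(proj(p,X).round(1))"
```

```text
clock: 6.93
tool_pos: [0.5269, 0.0877, 0.2553]
orientation: [-180.0, -0.0, -20.2]
force: [-0.1, 0.6, -0.1]
opening: 0.0264
gripper_force: 0.0
[310.7 120. ]
[ 96.5 151.3]
[376.4 150.5]
[404.5  66. ]
[316.1 257.4]
```

View pics/w3.png

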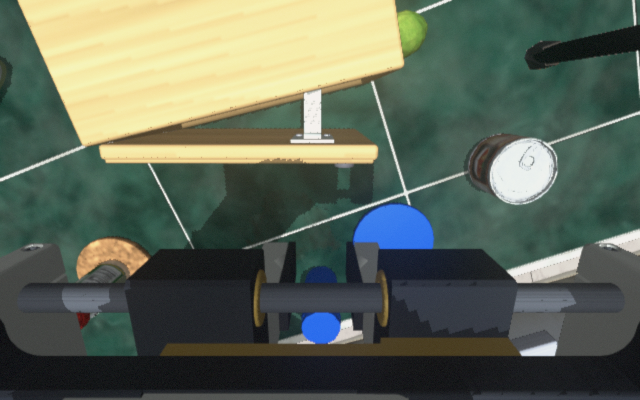

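Wrist picture: the white hook arm runs from the bracket (312,138) up to the roof edge (313,90). The door's top inner edge lies along row 144, from (99,144) to (377,145). The jar is on the mat at lower left.

```bash
python3 -c "
from h import *
p=viewer.camera_params('wrist')
h=unproj(p,99,144,.17);e=unproj(p,377,145,.17);f=unproj(p,403,67,.17);g=unproj(p,85,146,.17);k=unproj(p,313,115,.144)
print('h',h,'e',e,'fr',f,'fl',g,'k',k,np.linalg.norm(e-h))
h,e=h[:2],e[:2];d=(e-h)/np.linalg.norm(e-h);n=np.array([-d[1],d[0]])
n=n if n[0]>0 else -n
P=e-.05*d+.021*n; print('P',P,'n',n,np.degrees(np.arctan2(n[1],n[0])),'k-rel',(k[:2]-h)@d,(k[:2]-h)@n)
go(*P,.20,yaw=-20)"
```

```text
h [0.62985675 0.22478566 0.17      ] e [0.5581494  0.03093161 0.17      ] fr [ 0.6034543  -0.00198627  0.17      ] fl [0.6321518  0.23535667 0.17      ] k [0.59405394 0.06896819 0.144     ] 0.20669140790871884
P [0.59519159 0.07054065] n [ 0.93789121 -0.34692949] -20.299623405916993 k-rel 0.15856088998403373 0.020478537352062332
shift [ 0.0704 -0.0064  0.0551] turn [-0.  -0.  -0.1]
```

```bash
python3 -m pendant '[[-1,[0.02,-0.006,0],[0,0,0]],[-1,[0.05,-0.006,0.01],[0,0,0]],[-1,[0.069,-0.006,0.03],[0,0,0]],[-1,[0.069,-0.006,0.055],[0,0,0]],[-1,[0.069,-0.006,0.055],[0,0,0]],[-1,[0.069,-0.006,0.055],[0,0,0]]]' && python3 -m pendant '[[-1,[0,0,0.02],[0,0,0]],[-1,[0,0,0.035],[0,0,0]],[-1,[0,0,0.045],[0,0,0]],[-1,[0,0,0.05],[0,0,0]],[-1,[0,0,0.05],[0,0,0]],[-1,[0,0,0.05],[0,0,0]]]' ; python3 -c "
from h import *
go(.594,.0705,.144,yaw=-20)"
```

```text
clock: 7.48
tool_pos: [0.5927, 0.0718, 0.1986]
orientation: [179.8, 0.2, -19.9]
force: [0.1, 0.6, 1.4]
opening: 0.0003
gripper_force: 0.0
clock: 7.98
tool_pos: [0.5942, 0.0717, 0.1512]
orientation: [-180.0, -0.1, -19.9]
force: [0.7, -0.5, 0.0]
opening: 0.0003
gripper_force: 0.0
shift [0.0003 0.0012 0.0072] turn [-0.  -0.1  0.1]
```

Inside the gap without contact; now I press.

```bash
python3 -m pendant '[[-1,[0,0,0.004],[0,0,0]],[-1,[0,0,0.007],[0,0,0]],[-1,[0,0,0.009],[0,0,0]],[-1,[0,0,0.009],[0,0,0]]]' ; python3 -m pendant '[[-1,[0,0,0.002],[0,0,0]],[-1,[0,0,0.004],[0,0,0]],[-1,[0,0,0.004],[0,0,0]]]' ;python3 -m pendant '[[-1,[0,0,0.001],[0,0,0]],[-1,[0,0,0.002],[0,0,0]],[-1,[0,0,0.002],[0,0,0]]]'
```

```text
clock: 8.32
tool_pos: [0.5955, 0.0714, 0.1432]
orientation: [-179.9, -0.2, -19.9]
force: [0.5, -0.8, 10.3]
opening: 0.0007
gripper_force: 5.0
clock: 8.57
tool_pos: [0.5975, 0.0709, 0.1421]
orientation: [-179.9, -0.5, -19.9]
force: [-0.5, -3.9, 23.1]
opening: 0.0004
gripper_force: 13.3
clock: 8.82
tool_pos: [0.5982, 0.0708, 0.1415]
orientation: [-179.8, -0.6, -19.8]
force: [-1.8, -5.1, 30.4]
opening: 0.0002
gripper_force: 17.7
```

The contact is stiff: 30 N at about 2 mm travel, where the hook needs at most 9 N. I ease off a little and look from two cameras in one picture.

```bash
python3 -m pendant '[[-1,[0,0,-0.003],[0,0,0]],[-1,[0,0,-0.006],[0,0,0]],[-1,[0,0,-0.006],[0,0,0]]]'; python3 -c "
from h import *
a=cv2.resize(viewer.snapshot('wrist')[60:360,120:520],(800,600)); b=viewer.snapshot('scene')[140:240,270:390]; t=viewer.snapshot('top')[110:210,300:420]
A=cv2.resize(viewer.snapshot('wrist')[20:320,120:520],(533,400)); 
B=cv2.resize(b,(266,222),interpolation=2);T=cv2.resize(t,(266,222),interpolation=2)
c=np.zeros((444,800,3),np.uint8);c[:400,:533]=A;c[:222,533:799]=B;c[222:444,533:799]=T
cv2.imwrite('pics/c1.png',c[:,:,::-1])
p=viewer.camera_params('wrist')
# hook geometry drawn numbers
for X in([.594,.0705,.144],sensors.get_obs()['tool_pos']):
  u=proj(p,X); print(((u-[120,20])*533/400).round(0))"
```

```text
clock: 9.07
tool_pos: [0.5953, 0.0714, 0.1436]
orientation: [-179.9, -0.2, -20.0]
force: [-0.2, 0.3, 7.5]
opening: 0.0004
gripper_force: 4.0
[267. 319.]
[264. 316.]
```

View pics/c1.png

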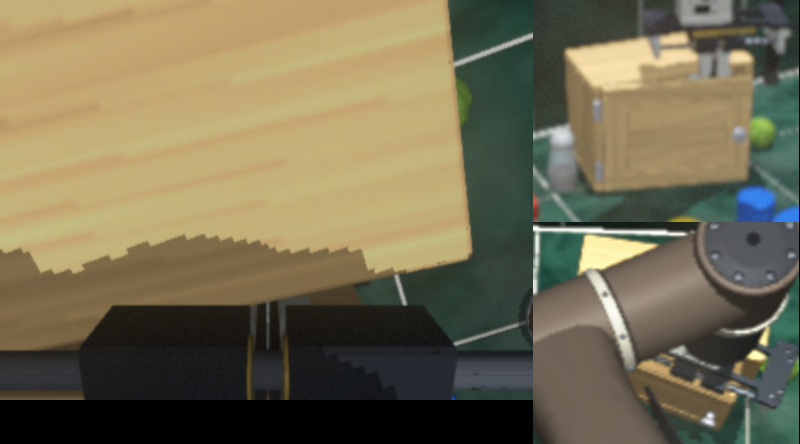

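The picture shows the fingers in the gap between the door and the roof edge (row about 300), hiding the contact itself. I use the measured moment to locate the contact.

```bash
cat > fm.py <<'E'
from h import *
o=sensors.get_obs(); r=R.from_euler('xyz',o["orientation"],degrees=True)
f,m=r.inv().apply(o["force"]),r.inv().apply(o["moment"])
print("z %.4f xy %s F_tool %s M_tool %s"%(o["tool_pos"][2],o["tool_pos"][:2].round(4),f.round(2),m.round(3)))
E
python3 fm.py; python3 -m pendant '[[-1,[0,0,0.002],[0,0,0]],[-1,[0,0,0.004],[0,0,0]],[-1,[0,0,0.004],[0,0,0]]]'; python3 fm.py;  python3 -m pendant '[[-1,[0,0,-0.006],[0,0,0]],[-1,[0,0,-0.011],[0,0,0]],[-1,[0,0,-0.011],[0,0,0]]]'; python3 fm.py
```

```text
z 0.1432 xy [0.5953 0.0714] F_tool [-0.59  0.31 -9.79] M_tool [-0.241 -0.285 -0.003]
clock: 9.52
tool_pos: [0.5974, 0.071, 0.142]
orientation: [-179.9, -0.5, -19.9]
force: [-0.4, -3.9, 22.3]
opening: 0.0005
gripper_force: 13.0
z 0.1420 xy [0.5974 0.071 ] F_tool [  1.13   3.77 -22.32] M_tool [-1.596 -0.146 -0.025]
clock: 9.77
tool_pos: [0.5942, 0.0714, 0.1492]
orientation: [-179.9, -0.1, -20.0]
force: [-0.3, 0.6, 0.2]
opening: 0.0003
gripper_force: 0.0
z 0.1492 xy [0.5942 0.0714] F_tool [-0.5  -0.51 -0.16] M_tool [-0.116 -0.066 -0.037]
```

The moment puts the contact about 20 mm from the TCP towards the door, at the door or its bracket rather than the arm. I lift slightly and probe towards the door for where its inner face is. This also takes the door to the hook's stop and widens the gap.

```bash
for i in 1; do python3 -m pendant '[[-1,[-0.003,0,0],[0,0,0]],[-1,[-0.006,0,0],[0,0,0]],[-1,[-0.006,0,0],[0,0,0]]]' >/dev/null; python3 fm.py; python3 -m pendant '[[-1,[-0.003,0,0],[0,0,0]],[-1,[-0.005,0,0],[0,0,0]],[-1,[-0.005,0,0],[0,0,0]]]' >/dev/null; python3 fm.py;  python3 -m pendant '[[-1,[-0.003,0,0],[0,0,0]],[-1,[-0.004,0,0],[0,0,0]],[-1,[-0.004,0,0],[0,0,0]]]'>/dev/null; python3 fm.py; python3 -m pendant '[[-1,[-0.003,0,0],[0,0,0]],[-1,[-0.004,0,0],[0,0,0]],[-1,[-0.004,0,0],[0,0,0]]]'>/dev/null; python3 fm.py; done
```

```text
z 0.1474 xy [0.5871 0.0734] F_tool [-0.24 -1.18  0.55] M_tool [-0.101 -0.125  0.027]
z 0.1486 xy [0.5855 0.0748] F_tool [10.27  1.89  2.76] M_tool [-0.688  3.708 -0.047]
z 0.1494 xy [0.5847 0.0755] F_tool [21.94  3.25  6.88] M_tool [-1.544  8.18  -0.038]
z 0.1499 xy [0.584 0.076] F_tool [37.11  6.12 15.73] M_tool [-2.731 14.056 -0.085]
```

Contact came after about 7.5 mm, and the door seems stopped there. I back off, probe towards the roof edge, then press further from the door.

```bash
python3 -m pendant '[[-1,[0.006,0,0],[0,0,0]],[-1,[0.012,0,0],[0,0,0]],[-1,[0.019,0,0],[0,0,0]],[-1,[0.019,0,0],[0,0,0]]]' >/dev/null; python3 fm.py; python3 -m pendant '[[-1,[0.002,0,0],[0,0,0]],[-1,[0.004,0,0],[0,0,0]],[-1,[0.004,0,0],[0,0,0]]]' >/dev/null; python3 fm.py; python3 -m pendant '[[-1,[0.002,0,0],[0,0,0]],[-1,[0.003,0,0],[0,0,0]],[-1,[0.003,0,0],[0,0,0]]]' >/dev/null; python3 fm.py;  python3 -m pendant '[[-1,[0.002,0,0],[0,0,0]],[-1,[0.003,0,0],[0,0,0]],[-1,[0.003,0,0],[0,0,0]]]'>/dev/null; python3 fm.py
```

```text
z 0.1474 xy [0.594  0.0711] F_tool [-0.45 -0.77  0.47] M_tool [-0.065 -0.097 -0.007]
z 0.1479 xy [0.5974 0.07  ] F_tool [-0.32 -0.1   0.37] M_tool [-0.098 -0.064 -0.052]
z 0.1478 xy [0.5984 0.0696] F_tool [-8.92 -2.65 -4.46] M_tool [ 0.497 -3.305 -0.174]
z 0.1477 xy [0.5987 0.0694] F_tool [-22.26  -4.08 -11.33] M_tool [ 1.342 -7.817 -0.399]
```

The finger has about 12 mm of free play. The stiffness fits a flat tip pressing the sloping arm with its edge nearest the pivot, where the leverage is poor. I tilt the tool 12°, body over the roof, so the far edge presses the arm.

```bash
python3 -m pendant '[[-1,[-0.007,0,-0.001],[0,0,0]],[-1,[-0.014,0,-0.001],[0,0,0]],[-1,[-0.014,0,-0.001],[0,-6,0]],[-1,[-0.014,0,-0.001],[0,-12,0]],[-1,[-0.014,0,-0.001],[0,-12,0]],[-1,[-0.014,0,-0.001],[0,-12,0]]]' ; python3 fm.py
```

```text
clock: 12.35
tool_pos: [0.5909, 0.072, 0.1478]
orientation: [180.0, 12.0, -20.1]
force: [-0.5, 0.1, -1.3]
opening: 0.0007
gripper_force: 0.0
z 0.1478 xy [0.5909 0.072 ] F_tool [-0.2   0.05  1.37] M_tool [-0.11   0.58   0.011]
```

```bash
python3 -m pendant '[[-1,[0.0005,0,0.002],[0,0,0]],[-1,[0.001,0,0.005],[0,0,0]],[-1,[0.001,0,0.005],[0,0,0]]]' >/dev/null; python3 fm.py; python3 -m pendant '[[-1,[0.0003,0,0.0015],[0,0,0]],[-1,[0.0006,0,0.003],[0,0,0]],[-1,[0.0006,0,0.003],[0,0,0]]]' >/dev/null; python3 fm.py;python3 -m pendant '[[-1,[0.0003,0,0.0015],[0,0,0]],[-1,[0.0006,0,0.003],[0,0,0]],[-1,[0.0006,0,0.003],[0,0,0]]]' >/dev/null; python3 fm.py
```

```text
z 0.1441 xy [0.5893 0.0727] F_tool [ 1.25  1.25 -0.61] M_tool [-0.298  0.817  0.038]
z 0.1413 xy [0.5896 0.0728] F_tool [-0.83  0.96 -3.56] M_tool [-0.421  0.217 -0.   ]
z 0.1398 xy [0.5909 0.0725] F_tool [ -2.66   2.37 -14.17] M_tool [-0.86  -0.508  0.028]
```

The hook is now pressed softly to about 0.2 rad, past the 0.14 it needs. Next I work out the arc about the hinge.

```bash
cat > arc.py <<'E'
import sys
from h import *
H=np.array([.628,.2265])
def arc(ds,out=0.0):
    o=sensors.get_obs(); r=R.from_euler('xyz',o["orientation"],degrees=True); v=o["tool_pos"][:2]-H
    u=-v/np.linalg.norm(v); print("polar",np.degrees(np.arctan2(v[1],v[0])).round(1),np.linalg.norm(v).round(4))
    for a in ds:
        c,s=np.cos(-a),np.sin(-a); w=np.array([c*v[0]-s*v[1],s*v[0]+c*v[1]])-v
        print(a,r.inv().apply([*w,0]).round(4).tolist(),r.inv().apply([0,0,-np.degrees(a)]).round(2).tolist())
arc([float(x) for x in sys.argv[1:]])
E
python3 arc.py .05 .1 .15 .2 .25 .3
```

```text
polar -103.5 0.1584
0.05 [-0.0077, 0.0007, 0.0016] [0.59, 0.0, 2.8]
0.1 [-0.0155, 0.001, 0.0032] [1.17, 0.0, 5.61]
0.15 [-0.0232, 0.0009, 0.0049] [1.76, 0.01, 8.41]
0.2 [-0.031, 0.0004, 0.0065] [2.35, 0.01, 11.22]
0.25 [-0.0387, -0.0005, 0.0081] [2.94, 0.01, 14.02]
0.3 [-0.0463, -0.0018, 0.0097] [3.52, 0.01, 16.82]
```

```bash
python3 -m pendant '[[-1,[-0.004,0,0.0008],[0.3,0,1.4]],[-1,[-0.008,0.0007,0.0016],[0.6,0,2.8]],[-1,[-0.012,0.001,0.0024],[0.9,0,4.2]],[-1,[-0.0155,0.001,0.0032],[1.2,0,5.6]],[-1,[-0.0155,0.001,0.0032],[1.2,0,5.6]]]'; python3 fm.py; python3 arc.py
```

```text
clock: 13.52
tool_pos: [0.5753, 0.0774, 0.1401]
orientation: [-179.9, 11.8, -25.7]
force: [0.6, -0.6, 11.4]
opening: 0.0
gripper_force: 6.0
z 0.1401 xy [0.5753 0.0774] F_tool [ -1.53   0.23 -11.36] M_tool [-0.381 -0.575  0.034]
polar -109.5 0.1581
```

It follows without resistance. Continuing.

```bash
python3 -m pendant '[[-1,[-0.004,0,0.0008],[0.3,0,1.4]],[-1,[-0.008,0.0007,0.0016],[0.6,0,2.8]],[-1,[-0.0155,0.001,0.0032],[1.2,0,5.6]],[-1,[-0.0232,0.0009,0.0049],[1.8,0,8.4]],[-1,[-0.031,0.0004,0.0065],[2.35,0,11.2]],[-1,[-0.0387,-0.0005,0.0081],[2.9,0,14]],[-1,[-0.0463,-0.0018,0.0097],[3.5,0,16.8]],[-1,[-0.0463,-0.0018,0.0097],[3.5,0,16.8]]]'; python3 fm.py; python3 arc.py .1 .2 .3 .4 .5
```

```text
clock: 14.18
tool_pos: [0.5336, 0.1006, 0.1403]
orientation: [-179.8, 11.9, -43.0]
force: [-0.1, 0.2, 11.3]
opening: 0.0004
gripper_force: 5.3
z 0.1403 xy [0.5336 0.1006] F_tool [ -2.53  -0.12 -11.  ] M_tool [ 0.295 -0.457  0.037]
polar -126.9 0.1574
0.1 [-0.0154, 0.0009, 0.0032] [1.18, 0.02, 5.61]
0.2 [-0.0307, 0.0002, 0.0065] [2.36, 0.04, 11.21]
0.3 [-0.046, -0.002, 0.0097] [3.54, 0.07, 16.82]
0.4 [-0.0609, -0.0058, 0.0128] [4.72, 0.09, 22.43]
0.5 [-0.0754, -0.0111, 0.0159] [5.9, 0.11, 28.03]
```

```bash
python3 -m pendant '[[-1,[-0.0077,0.0005,0.0016],[0.6,0,2.8]],[-1,[-0.0154,0.0009,0.0032],[1.2,0,5.6]],[-1,[-0.0230,0.0006,0.0049],[1.8,0,8.4]],[-1,[-0.0307,0.0002,0.0065],[2.35,0,11.2]],[-1,[-0.0384,-0.0008,0.0081],[2.95,0,14]],[-1,[-0.046,-0.002,0.0097],[3.5,0,16.8]],[-1,[-0.0535,-0.0038,0.0112],[4.1,0,19.6]],[-1,[-0.0609,-0.0058,0.0128],[4.7,0,22.4]],[-1,[-0.0754,-0.0111,0.0159],[5.9,0,28]],[-1,[-0.0754,-0.0111,0.0159],[5.9,0,28]]]'; python3 fm.py; python3 arc.py .1 .2 .3 .4
```

```text
clock: 15.02
tool_pos: [0.4849, 0.1622, 0.1404]
orientation: [-179.8, 12.0, -71.8]
force: [1.1, 0.1, 9.6]
opening: 0.0002
gripper_force: 4.5
z 0.1404 xy [0.4849 0.1622] F_tool [-1.71 -1.15 -9.45] M_tool [ 0.239 -0.231 -0.042]
polar -155.8 0.1569
0.1 [-0.0153, 0.0009, 0.0033] [1.2, 0.02, 5.6]
0.2 [-0.0306, 0.0002, 0.0065] [2.39, 0.05, 11.21]
0.3 [-0.0458, -0.0021, 0.0098] [3.59, 0.07, 16.81]
0.4 [-0.0607, -0.0059, 0.013] [4.78, 0.1, 22.41]
```

```bash
python3 -m pendant '[[-1,[-0.0077,0.0005,0.0016],[0.6,0,2.8]],[-1,[-0.0153,0.0009,0.0033],[1.2,0,5.6]],[-1,[-0.0230,0.0006,0.0049],[1.8,0,8.4]],[-1,[-0.0306,0.0002,0.0065],[2.4,0,11.2]],[-1,[-0.0384,-0.0008,0.0081],[3,0,14]],[-1,[-0.0458,-0.0021,0.0098],[3.6,0,16.8]],[-1,[-0.0535,-0.0038,0.0114],[4.2,0,19.6]],[-1,[-0.0607,-0.0059,0.013],[4.8,0,22.4]],[-1,[-0.0607,-0.0059,0.013],[4.8,0,22.4]],[-1,[-0.0607,-0.0059,0.013],[4.8,0,22.4]]]'; python3 fm.py
python3 - <<'E'
from h import *
o=sensors.get_obs(); r=R.from_euler('xyz',o["orientation"],degrees=True)
print(r.inv().apply([0,0,.11]).round(4), r.inv().apply([0,-.15,.11]).round(4))
E
```

```text
clock: 15.85
tool_pos: [0.4713, 0.2225, 0.1402]
orientation: [-179.8, 12.1, -94.3]
force: [-0.9, 0.6, 10.9]
opening: 0.0003
gripper_force: 5.4
z 0.1402 xy [0.4713 0.2225] F_tool [ -2.79   0.9  -10.51] M_tool [-0.427 -0.35   0.026]
[-0.0231 -0.0004 -0.1075] [ 0.1231 -0.0118 -0.1389]
```

```bash
python3 -m pendant '[[-1,[-0.003,0,-0.015],[0,0,0]],[-1,[-0.0075,0,-0.035],[0,0,0]],[-1,[-0.015,0,-0.07],[0,0,0]],[-1,[-0.023,0,-0.1075],[0,0,0]],[-1,[-0.023,0,-0.1075],[0,0,0]]]' && python3 -m pendant '[[-1,[0.04,0,-0.01],[0,0,0]],[-1,[0.08,0,-0.02],[0,0,0]],[-1,[0.12,0,-0.03],[0,0,0]],[-1,[0.16,0,-0.04],[0,0,0]],[-1,[0.2,0,-0.05],[0,0,0]],[-1,[0.24,0,-0.055],[0,0,0]],[-1,[0.28,0,-0.06],[0,0,0]],[-1,[0.31,0,-0.065],[0,0,0]],[-1,[0.31,0,-0.065],[0,0,0]],[-1,[0.31,0,-0.065],[0,0,0]]]'
python3 - <<'E'
from h import *
a=viewer.snapshot('top')[90:290,220:460]; b=viewer.snapshot('scene')[130:290,220:450]
A=cv2.resize(a,(480,400),interpolation=2);B=cv2.resize(b,(320,223),interpolation=2)
c=np.zeros((400,800,3),np.uint8);c[:,:480]=A;c[:223,480:]=B;cv2.imwrite('pics/fin.png',c[:,:,::-1])
E
```

```text
clock: 16.27
tool_pos: [0.473, 0.2224, 0.2557]
orientation: [-179.5, 12.3, -94.2]
force: [1.4, 0.4, 1.2]
opening: 0.0004
gripper_force: 0.0
clock: 17.1
tool_pos: [0.4452, -0.0963, 0.2469]
orientation: [179.9, 11.9, -94.6]
force: [0.0, 0.1, 0.6]
opening: 0.0007
gripper_force: 0.0
```

View pics/fin.png

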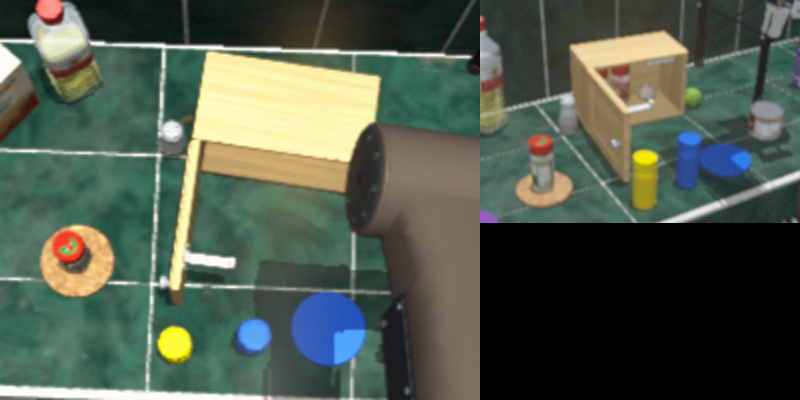

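The final picture shows everything as asked: the door is square to the front (crop (200,140) to (178,300)) and the hook is sprung back and level (210,260). The jar is upright on the cork mat (70,245). The shaker, lime and tin stand in place, and the arm is clear of everything.

```bash
python3 -c "
from plant import workorder; print(workorder.close_job())"
```

```text
the job is handed in; nothing more can be done
None
```

The job is handed in after about 17 s on the robot clock: the jar stands upright on the cork mat, the cupboard door is open about square to the front, the hook has sprung back, and the tin, shaker and lime stand where they were.

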